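# Sort the furniture feet and the castor into their trays

### The job

Sort the five loose furniture fittings on the upholstery bench: the two fat bun feet go into the wooden tray with the two wide bays, the two slim tapered feet into the wooden tray with the two narrow bays (one foot in each bay), and the castor into the steel tray. Set each one down gently on the tray floor, without dropping it, upright as it stands now (stud or wheel up), and leave the tack tin and the glue bottle that stand among them where they are.

Things in the scene. Friction and masses are not known exactly. Their poses are not given: they have to be found in the camera images.
- bun_a: Fat turned bun foot, pale wood, standing upright: 56 mm across in its upper part (24 to 44 mm high, the place to grip), rounding in to 36 mm at its base; an 8 mm steel stud rises from the middle of its top to 63 mm. About 90 g. Origin: centre of its underside, z up along its axis. Round, so yaw means nothing. Same as the other bun foot: either may go in either wide bay.
- bun_b: Fat turned bun foot, pale wood, standing upright: 56 mm across in its upper part (24 to 44 mm high, the place to grip), rounding in to 36 mm at its base; an 8 mm steel stud rises from the middle of its top to 63 mm. About 90 g. Origin: centre of its underside, z up along its axis. Round, so yaw means nothing. Same as the other bun foot: either may go in either wide bay.
- taper_a: Slim tapered turned foot, pale wood, standing upright: 40 mm across in its upper part (42 to 70 mm high, the place to grip), narrowing to 30 mm at its base; an 8 mm steel stud rises from the middle of its top to 85 mm. About 60 g. Origin: centre of its underside, z up along its axis. Round, so yaw means nothing. Same as the other tapered foot: either may go in either narrow bay.
- taper_b: Slim tapered turned foot, pale wood, standing upright: 40 mm across in its upper part (42 to 70 mm high, the place to grip), narrowing to 30 mm at its base; an 8 mm steel stud rises from the middle of its top to 85 mm. About 60 g. Origin: centre of its underside, z up along its axis. Round, so yaw means nothing. Same as the other tapered foot: either may go in either narrow bay.
- castor: Plate castor standing on its plate, wheel up: steel plate 50 (its x) x 44 (its y) x 4 mm; two upright steel cheeks, 26 mm wide along x, up to 44 mm high, outer faces 28 mm apart along y (grip across these); between them a black rubber wheel, 40 mm diameter, top at 56 mm, fixed. About 130 g. Origin: centre of the plate underside, z up; y is the axle.
- wide_tray: Low wooden tray fixed to the bench, outside 90 (its x) x 173 (its y) x 18 mm high, walls 6 mm, floor 5 mm thick. A 5 mm divider makes two square bays, 78 x 78 mm inside, side by side along its y, centred at y = +41.5 and -41.5 mm. Origin: centre of its underside, on the bench, z up. For the bun feet.
- narrow_tray: Low wooden tray fixed to the bench, outside 70 (its x) x 133 (its y) x 18 mm high, walls 6 mm, floor 5 mm thick. A 5 mm divider makes two square bays, 58 x 58 mm inside, side by side along its y, centred at y = +31.5 and -31.5 mm. Origin: centre of its underside, on the bench, z up. For the tapered feet.
- steel_tray: Low steel tray without divider, fixed to the bench, outside 90 (its x) x 110 (its y) x 18 mm high, walls and floor 3 mm, 84 x 104 mm inside. Origin: centre of its underside, on the bench, z up. For the castor, which may lie turned any way in it.
- tack_tin: Bystander, leave alone: bare metal tin of 52 mm diameter, 50 mm high, standing among the fittings. Origin: centre of its underside.
- glue_bottle: Bystander, leave alone: yellow bottle with a white label and black cap, 44 mm diameter, 85 mm high, standing among the fittings. Origin: centre of its underside.
Not all that is in view belongs to the job. What is shaped like the castor but blue is not meant.

How it is judged:
At the end, for the whole second after the job is handed in: Bun feet in the two wide bays, tapered feet in the two narrow bays, one per bay, castor in the steel tray: each on the tray floor (within 4 mm), upright (within 0.12 rad), at rest; tack tin and glue bottle upright, within 25 mm of where they began (x of bun_a in the frame of wide_tray between -0.024 and 0.024 m and (y of bun_a in the frame of wide_tray between 0.0175 and 0.0655 m or y of bun_a in the frame of wide_tray between -0.0655 and -0.0175 m) and z of bun_a in the frame of wide_tray between 0.002 and 0.009 m and angle between each of bun_a, bun_b, taper_a, taper_b, castor, tack_tin, glue_bottle's own z axis and vertical below 0.12 rad and linear speed of each of bun_a, bun_b, taper_a, taper_b, castor below 0.02 m/s and angular speed of each of bun_a, bun_b, taper_a, taper_b, castor below 0.2 rad/s and x of bun_b in the frame of wide_tray between -0.024 and 0.024 m and (y of bun_b in the frame of wide_tray between 0.0175 and 0.0655 m or y of bun_b in the frame of wide_tray between -0.0655 and -0.0175 m) and z of bun_b in the frame of wide_tray between 0.002 and 0.009 m and x of taper_a in the frame of narrow_tray between -0.018 and 0.018 m and (y of taper_a in the frame of narrow_tray between 0.0135 and 0.0495 m or y of taper_a in the frame of narrow_tray between -0.0495 and -0.0135 m) and z of taper_a in the frame of narrow_tray between 0.002 and 0.009 m and x of taper_b in the frame of narrow_tray between -0.018 and 0.018 m and (y of taper_b in the frame of narrow_tray between 0.0135 and 0.0495 m or y of taper_b in the frame of narrow_tray between -0.0495 and -0.0135 m) and z of taper_b in the frame of narrow_tray between 0.002 and 0.009 m and x of castor in the frame of steel_tray between -0.03 and 0.03 m and y of castor in the frame of steel_tray between -0.038 and 0.038 m and z of castor in the frame of steel_tray between 0 and 0.007 m and distance of each of tack_tin, glue_bottle from where it was at the start of the episode below 0.025 m); the robot touches nothing.
It fails at once if a fitting is dropped or thrown (it moves at over 0.6 m/s with the fingers off it: a fall of about 2 cm) ((contact force between the fingers and bun_a below 0.02 N and linear speed of bun_a above 0.6 m/s) or (contact force between the fingers and bun_b below 0.02 N and linear speed of bun_b above 0.6 m/s) or (contact force between the fingers and taper_a below 0.02 N and linear speed of taper_a above 0.6 m/s) or (contact force between the fingers and taper_b below 0.02 N and linear speed of taper_b above 0.6 m/s) or (contact force between the fingers and castor below 0.02 N and linear speed of castor above 0.6 m/s)).
It fails at once if the tack tin or the glue bottle is pushed more than 25 mm or knocked over (distance of any of tack_tin, glue_bottle from where it was at the start of the episode above 0.025 m or angle between any of tack_tin, glue_bottle's own z axis and vertical above 0.5 rad).
It also fails if it takes over 128 s, if anything falls off the work surface, if the arm or the gripper's body presses on something with over 40 N, if the wrist force passes 120 N, or if a joint passes its speed limit or range.

### The arm

A 7-joint arm with a two-finger parallel gripper is mounted at the origin on the work surface. World frame = base frame: x ahead of the robot, y to its left, z up, the work surface at z = 0. Lengths are in m, angles in rad, forces in N, time in s.
With the tool pointing down it reaches from about 0.425 to 0.875 m from the base axis. Payload 8.4 kg.
Tool frame: the origin (TCP) lies at the very end of the fingers, on their centre line; the grasp point (between the pads) lies 19 mm behind it; z points along the fingers, y is the line along which they close (so a half turn about z gives the same grasp; the last joint's range is limited). The gripper opens to 85 mm and grips with 20 to 120 N. Pads are 22 mm wide; open, the fingers measure 114 mm over their backs; the gripper's body (76 mm by 85 mm) begins 54 mm behind the grasp point. The pads swing forward as they close: fully open they stand 13 mm farther back than shut.
Start: joints at [-1.443, 0.333, 0.04, 1.465, -0.013, 1.343, -0.059], TCP at [0.146, 0.633, 0.231] pointing down, gripper open.
Joint ranges: [-2.58, 2.58], [-0.38, 2.09], [-1.3, 1.39], [0.25, 2.4], [-1.5, 4.64], [0.08, 2.09], [-2.65, 2.65]. Speed limits (rad/s): [2.22, 2.22, 2.79, 2.79, 3.14, 3.14, 3.14].

### API

Orientations are given as a unit quaternion [w, x, y, z].
In Python, from plant import bot, set_gripper, kinematics, cams, models gives the robot as it stands. Calls block until the motion is done:
- bot.move_ptp(position, orientation): joint-space move of the TCP to a pose.
- bot.move_straight(position, frame=None, speed=0.15, guard=None): straight line of the TCP; frame=None keeps the orientation; speed is the mean speed in m/s. With guard (N) it stops when the force on the tool has changed by that much, and returns True; else False.
- bot.set_joints(angles): joint-space move.
- set_gripper(opening, strength=None): finger opening in m; strength is the grip in N (None keeps the last); returns when the fingers have stopped.
- bot.dwell(seconds).
- kinematics.ik(position, orientation): joint angles nearest the present ones, or None.
- bot.get_state(): the state.
- cams.snapshot(name): name is "scene" or "top" or "wrist"; returns the picture (384x512x3 uint8, red, green, blue); there is no depth.
- cams.camera_params(name): a dict with "fx", "fy", "cx", "cy" (pixels), "k1" (the pictures are not rectified: a ray, as slopes to the right and down, at radius r is drawn at 1 + k1 r^2 times it, then the intrinsics apply), "R" (3x3) and "t" (3): a world point X has camera coordinates R X + t. Camera axes: x right, y down, z forward; pixel columns grow to the right and rows downward; lengths in m; the calibration is good to about 2 mm. A picture is of the moment at which its call begins: read the wrist's pose just before it. camera_params takes no time and is no camera call; for the wrist camera it gives the pose at the moment of the call.
A pose or a line that the arm cannot do raises bot.IKError and nothing moves.
- bot.finish_job(): hands the job in; it is judged then, once.
Trained networks look in the newest picture that a camera, given by its name, has taken for a name from the list of things; names that differ only in an ending like _2 or _b are one class to them, and where a whole thing is asked for, a point or a joint stands for the part that bears it (a point fixed in the world has none). Each returns a list of dicts, best first, with "confidence" (0 to 1); they miss things now and then, are a little off and sometimes report something else, mostly with a low value. They report only what shows in the picture. A call takes as long as a camera call. They do not tell look-alikes from the thing itself.
- models.find_in(camera, query): "extent" ([left, top, right, bottom] as shares, 0 to 1, of the picture: columns of its width, rows of its height, round what is visible of it).
- models.regions_of(camera, query): "mask" (384x512 bool, what is visible of it) and "extent" ([left, top, right, bottom] as shares, 0 to 1, of the picture: columns of its width, rows of its height, round what is visible of it).
The state is a dict: "time": time; "joints": joint angles; "joint_velocities": joint speeds; "joint_torque": joint torques, N m; "eef_pos": TCP position; "tcp_rot": TCP orientation; "wrist_force": force on the tool from outside, world axes, zero at the start; "ft_torque": the same for the moment, N m; "opening": finger opening in m; "grip_force": force on a finger pad.
Only numpy, scipy, OpenCV 4.12 (cv2) and the standard library are available. Lean on these libraries where they do the work, as an engineer would, in place of code of your own. Each camera call takes 0.05 s, during which the arm holds its last target. There are 200 camera calls.

## Working session

There is one attempt and no reset: what is moved stays moved. The work goes in short steps, each a Python script; the robot and the scene stay as the last script left them, time stands still between calls to the robot, and variables do not carry over. Pictures are saved under pics/ and viewed, at most 14 in all, crops included, and the job is handed in when it is done.

```bash
ls; mkdir -p pics
python3 - <<'E'
from plant import bot, cams, models
import cv2
for c in ("scene","top"):
    im=cams.snapshot(c); cv2.imwrite(f"pics/{c}0.png",im[:,:,::-1])
    p=cams.camera_params(c); print(c,{k:(v if not hasattr(v,'round') else v) for k,v in p.items()})
    for q in ("bun_a","taper_a","castor","wide_tray","narrow_tray","steel_tray","tack_tin","glue_bottle"):
        for d in models.find_in(c,q):
            e=d["extent"]; print(q,round(d["confidence"],2),[round(e[0]*512),round(e[1]*384),round(e[2]*512),round(e[3]*384)])
print(bot.get_state())
E
```

```text
pics
scene {'fx': 463.6729283425259, 'fy': 463.6729283425259, 'cx': 253.3556299399681, 'cy': 198.31792338851446, 'k1': -0.032254032225631855, 'R': array([[-0.75196314,  0.65919975, -0.00267003],
       [ 0.4848106 ,  0.5502802 , -0.67981644],
       [-0.44666556, -0.51249136, -0.73337745]]), 't': array([ 0.38379382, -0.21533168,  1.40817766])}
bun_a 0.88 [350, 217, 376, 241]
bun_a 0.56 [235, 158, 256, 174]
taper_a 0.85 [271, 174, 283, 206]
taper_a 0.82 [220, 120, 236, 143]
castor 0.77 [280, 157, 298, 181]
castor 0.69 [246, 214, 273, 240]
castor 0.62 [303, 209, 327, 234]
wide_tray 0.86 [304, 262, 395, 344]
narrow_tray 0.89 [184, 215, 238, 265]
steel_tray 0.97 [139, 132, 182, 166]
tack_tin 0.58 [271, 257, 291, 284]
glue_bottle 0.65 [172, 165, 191, 194]
top {'fx': 350.78996251100136, 'fy': 350.78996251100136, 'cx': 258.7529802288296, 'cy': 190.6775042986942, 'k1': 0.0002495679455172244, 'R': array([[ 9.53049662e-03, -9.99954302e-01, -7.51183638e-04],
       [-9.87068808e-01, -9.28747007e-03, -1.60027843e-01],
       [ 1.60013554e-01,  2.26661476e-03, -9.87112215e-01]]), 't': array([-0.0
[... 580 characters left out ...]
ay([-1.4431976 ,  0.33320087,  0.03988061,  1.46538232, -0.01339068,
        1.34329369, -0.0584637 ]), 'joint_velocities': array([-0.00111149, -0.00012612,  0.00163558,  0.00052198,  0.00069793,
        0.00171599, -0.00043379]), 'joint_torque': array([ 1.63834932e-05, -6.58287549e+01,  1.36285365e+00, -4.05820227e+01,
        1.65813410e-02,  3.04658322e-03,  1.86435869e-05]), 'eef_pos': array([0.14615765, 0.63333677, 0.23131573]), 'tcp_rot': array([-2.96681870e-06,  1.13143385e-01,  9.93578670e-01, -9.22920604e-06]), 'wrist_force': array([ 0.7660659 , -0.44423327, -0.19941542]), 'ft_torque': array([ 0.01913689, -0.0118572 , -0.06361809]), 'grip_force': 0.0, 'opening': 0.08549917029008888}
```

Run:
```python
import cv2
t=cv2.imread("pics/top0.png")[90:300,60:460]; cv2.imwrite("pics/top0c.png",cv2.resize(t,(800,420),interpolation=cv2.INTER_CUBIC))
t=cv2.imread("pics/scene0.png")[90:360,120:420]; cv2.imwrite("pics/scene0c.png",cv2.resize(t,(660,594),interpolation=cv2.INTER_CUBIC))
```

```text
(no output)
```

View pics/top0c.png

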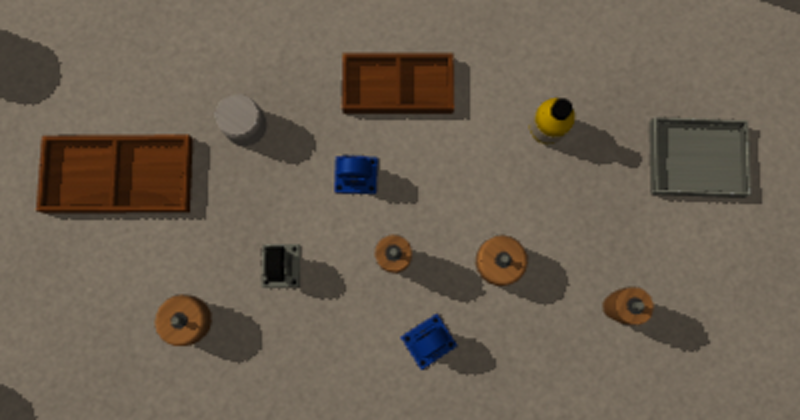

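View pics/scene0c.png

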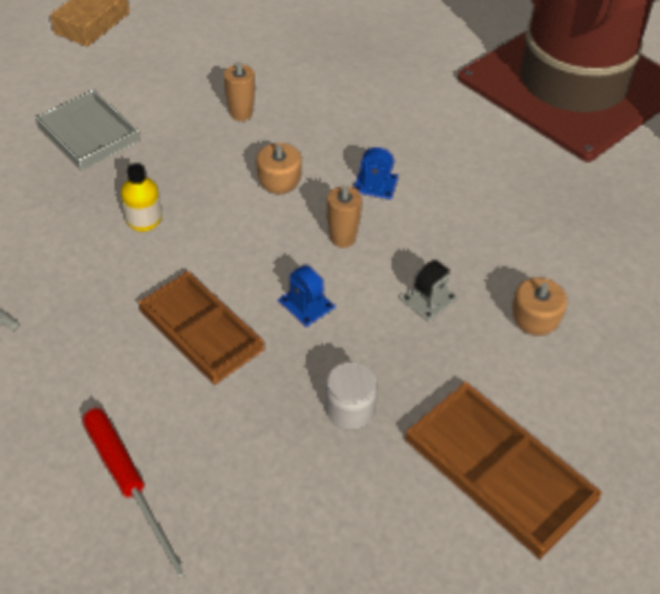

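The top picture (full pixels) shows bun feet at (151,250) and (311,220), tapered feet at (257,217) and (374,243), and the steel and black castor at (200,223). Look-alikes for the castor are the two blue ones at (238,177) and (274,260). The wide tray is at (117,177), the narrow at (258,131) and the steel at (410,169). The tin at (180,150) and the bottle at (338,150) stay where they are. In the scene picture the castor is at (315,222), the blue ones at (259,226) and (291,168). I fit solid models to the masks from both views.

```bash
cat > h.py <<'E'
import numpy as np, cv2
from scipy.optimize import least_squares
from plant import bot, set_gripper, kinematics, cams, models
def rings(prof):
    a=np.linspace(0,2*np.pi,32,endpoint=False)
    return np.vstack([np.c_[r*np.cos(a),r*np.sin(a),0*a+z] for r,z in prof])/1000
def box(x,y,z0,z1): return np.array([[sx*x/2,sy*y/2,z] for sx in(1,-1) for sy in(1,-1) for z in(z0,z1)])/1000
a=np.linspace(0,2*np.pi,32)
M={"bun":rings([(18,0),(28,24),(28,44),(4,63)]),
 "taper":rings([(15,0),(20,42),(20,70),(4,85)]),
 "castor":np.vstack([box(50,44,0,4),box(26,28,0,44)]+[np.c_[20*np.cos(a),0*a+s,36+20*np.sin(a)]/1000 for s in(-9,9)]),
 "wide_tray":box(90,173,0,18),"narrow_tray":box(70,133,0,18),"steel_tray":box(90,110,0,18),
 "tack_tin":rings([(26,0),(26,50)]),"glue_bottle":rings([(22,0),(22,55),(9,85)])}
Q={"bun":"bun_a","taper":"taper_a"}
D=np.c_[np.cos(b:=np.arange(24)*np.pi/12),np.sin(b)]
def project(p,X):
    c=X@p["R"].T+p["t"]; u=c[:,:2]/c[:,2:]; u=u*(1+p["k1"]*(u**2).sum(1,keepdims=True))
    return u*[p["fx"],p["fy"]]+[p["cx"],p["cy"]]
def support(uv): return (uv@D.T).max(0)
def place(k,q):
    c,s=np.cos(q[3]),np.sin(q[3]); return M[k]@np.array([[c,-s,0],[s,c,0],[0,0,1]]).T+q[:3]
def mask_support(m):
    n,l,st,_=cv2.connectedComponentsWithStats(m.astype(np.uint8)); m=l==1+st[1:,4].argmax()
    v,u=np.nonzero(m); return support(np.c_[u,v])+0.5*np.abs(D).sum(1)*0, (u.mean(),v.mean())
def look(cam,kinds):
    """one picture -> (camera params, {kind:[(support, centroid, conf)]}, image)"""
    p=cams.camera_params(cam); im=cams.snapshot(cam); out={}
    for k in kinds:
        out[k]=[(*mask_support(d["mask"]),d["confidence"]) for d in models.regions_of(cam,Q.get(k,k)) if d["mask"].sum()>40]
    return p,out,im
def fit(k,obs,q0,yaw):
    """obs: list of (params, support)"""
    q0=np.array(q0,float); n=4 if yaw else 3
    full=lambda v: np.r_[v,q0[3:]] if n==3 else v
    f=lambda v: np.concatenate([support(project(p,place(k,full(v))))-s for p,s in obs])
    r=least_squares(f,q0[:n],loss="soft_l1",x_scale=[.01,.01,.01,.1][:n]); return full(r.x),np.abs(r.fun).mean()
def ground(p,uv,z):
    K=np.array([[p["fx"],0,p["cx"]],[0,p["fy"],p["cy"]],[0,0,1]])
    n=cv2.undistortPoints(np.array([[uv]],float),K,np.array([p["k1"],0,0,0,0]))[0,0]
    d=p["R"].T@np.r_[n,1]; o=-p["R"].T@p["t"]; return o+d*(z-o[2])/d[2]
E
cat > m1.py <<'E'
from h import *
import json
T={"bun1":("bun",(151,250),(365,229)),"bun2":("bun",(311,220),(247,166)),"tap1":("taper",(257,217),(276,188)),"tap2":("taper",(374,243),(229,132)),
"castor":("castor",(200,223),(315,222)),"blue1":("castor",(238,177),(259,226)),"blue2":("castor",(274,260),(291,168)),
"wide_tray":("wide_tray",(117,177),(350,303)),"narrow_tray":("narrow_tray",(258,131),(211,240)),"steel_tray":("steel_tray",(410,169),(160,149)),"tack_tin":("tack_tin",(180,150),(281,270)),"glue_bottle":("glue_bottle",(338,150),(182,180))}
ks=sorted({v[0] for v in T.values()})
L={c:look(c,ks) for c in("top","scene")}
R={}
for n,(k,a,b) in T.items():
    obs=[];cf=[]
    for c,px in(("top",a),("scene",b)):
        p,o,_=L[c]; g=[d for d in o[k] if np.hypot(d[1][0]-px[0],d[1][1]-px[1])<14]
        if g: obs.append((p,g[0][0])); cf.append((c[0],round(g[0][2],2)))
    if not obs: print(n,"none");continue
    g=ground(L["top"][0],a,.03); yaw=k in("castor","wide_tray","narrow_tray","steel_tray")
    best=min((fit(k,obs,[g[0],g[1],0,y],yaw) for y in((0,.5,1,-.5) if k=="castor" else (0,))),key=lambda r:r[1])
    R[n]=best[0].tolist(); print(n,best[0].round(4),"res px",round(best[1],2),cf)
json.dump(R,open("est.json","w"))
E
python3 m1.py
```

```text
bun1 [ 0.3663  0.2367 -0.0009  0.    ] res px 0.31 [('t', 0.72), ('s', 0.7)]
bun2 [ 4.357e-01 -1.144e-01 -1.000e-04  0.000e+00] res px 0.44 [('t', 0.69), ('s', 0.56)]
tap1 [0.4394 0.0063 0.0011 0.    ] res px 0.62 [('t', 0.53), ('s', 0.78)]
tap2 [ 0.3863 -0.2507 -0.0019  0.    ] res px 1.11 [('t', 0.91), ('s', 0.67)]
castor [0.4297 0.1366 0.     0.0408] res px 0.86 [('t', 0.78), ('s', 0.9)]
blue1 [5.3770e-01 5.0700e-02 4.0000e-04 1.5662e+00] res px 0.98 [('t', 0.89), ('s', 0.63)]
blue2 [ 3.4410e-01 -3.5700e-02 -8.0000e-04 -1.0048e+00] res px 1.18 [('t', 0.73), ('s', 0.73)]
wide_tray [ 0.5344  0.3328 -0.0021  0.0184] res px 1.06 [('t', 0.67), ('s', 0.89)]
narrow_tray [ 0.6498  0.0019 -0.0016  0.0011] res px 0.96 [('t', 0.79), ('s', 0.73)]
steel_tray [ 5.617e-01 -3.531e-01 -3.000e-04 -3.350e-02] res px 0.64 [('t', 0.9), ('s', 0.8)]
tack_tin [ 0.5969  0.1845 -0.0014  0.    ] res px 1.3 [('t', 0.83), ('s', 0.87)]
glue_bottle [ 0.5973 -0.1766  0.0025  0.    ] res px 0.99 [('t', 0.85), ('s', 0.77)]
```

```bash
cat >> h.py <<'E'
def quat(psi):
    f=(psi+np.pi/2)/2; return [0,np.cos(f),np.sin(f),0]
E
python3 - <<'E'
from h import *
import json
R=json.load(open("est.json")); H=.18
def bays(t,d):
    x,y,_,w=R[t]; return [(x-s*d*np.sin(w),y+s*d*np.cos(w),w) for s in(1,-1)]
for n,z in(("bun1",.016),("bun2",.016),("tap1",.037),("tap2",.037),("castor",.014)):
    x,y,_,w=R[n]
    for psi in ((0,np.pi) if n!="castor" else (w+np.pi/2,w-np.pi/2)):
        print(n,round(psi,2),[None if (j:=kinematics.ik([x,y,h],quat(psi))) is None else np.round(j,2).tolist() for h in(z,H)])
for t,d in(("wide_tray",.0415),("narrow_tray",.0315),("steel_tray",0)):
    for x,y,w in bays(t,d):
        for psi in(w,w+np.pi,w+np.pi/2,w-np.pi/2): print(t,round(psi,2),[None if (j:=kinematics.ik([x,y,h],quat(psi))) is None else round(j[6],2) for h in(.02,H)])
x,y,_,w=R["castor"]
bot.move_ptp([x,y,.25],quat(w+np.pi/2))
p,o,im=look("wrist",["castor"]); print(bot.get_state()["time"])
cv2.imwrite("pics/w1.png",im[:,:,::-1])
for d in o["castor"]:
    print(d[1],d[2])
    for y0 in(0,.8,1.57): print(*fit("castor",[(p,d[0])],[x,y,0,y0],True))
E
```

```text
bun1 0 [[-1.09, 0.15, 0.44, 2.21, -0.09, 0.8, -0.59], [-1.13, -0.1, 0.44, 2.04, 0.05, 1.19, -0.72]]
bun1 3.14 [[-0.86, 0.15, 0.19, 2.2, -0.04, 0.8, 2.5], [-0.95, -0.08, 0.26, 2.04, 0.02, 1.19, 2.44]]
bun2 0 [[-0.79, 0.3, 1.07, 2.2, -0.36, 0.83, 0.5], [-1.14, -0.29, 1.16, 2.04, 0.28, 1.24, -0.09]]
bun2 3.14 [[-0.91, 0.41, 1.24, 2.2, -0.51, 0.87, -2.49], None]
tap1 0 [[-0.93, 0.15, 0.87, 2.2, -0.15, 0.85, 0.04], [-1.01, -0.16, 0.83, 2.05, 0.12, 1.2, -0.22]]
tap1 3.14 [None, None]
tap2 0 [[-0.44, 0.25, 1.03, 2.16, -0.28, 0.87, 0.76], [-0.52, -0.1, 0.97, 2.01, 0.09, 1.19, 0.41]]
tap2 3.14 [[-0.6, 0.37, 1.24, 2.16, -0.44, 0.91, -2.23], None]
castor 1.61 [[-0.89, 0.19, 0.52, 2.18, -0.13, 0.8, 1.33], [-0.95, -0.07, 0.53, 2.02, 0.04, 1.19, 1.17]]
castor -1.53 [[-0.99, 0.2, 0.64, 2.18, -0.17, 0.8, -1.78], [-1.01, -0.08, 0.58, 2.02, 0.05, 1.19, -1.97]]
wide_tray 0.02 [np.float64(-0.45), np.float64(-0.52)]
wide_tray 3.16 [np.float64(2.48), np.float64(2.5)]
wide_tray 1.59 [np.float64(1.02), np.float64(0.98)]
wide_tray -1.55 [np.float64(-1.95), np.float64(-2.04)]
wide_tray 0.02 [np.float64(-0.32)
[... 1456 characters left out ...]
055284116
[ 0.43307683  0.13597828 -0.02133243  0.00587371] 0.25546110621872065
[ 0.43358569  0.13589354 -0.02446658  1.57821673] 1.0428256337403183
(np.float64(149.03583916083917), np.float64(174.54195804195805)) 0.71
[ 0.46080702 -0.02898358 -0.04681401  0.09660286] 2.141010986409615
[ 0.46220882 -0.03264761 -0.05284246  0.80729817] 1.883681067269215
[ 0.46036688 -0.02749182 -0.0451639   1.78204859] 1.8177726891058652
(np.float64(192.8302752293578), np.float64(234.08990825688073)) 0.58
[ 0.54760895  0.04545292 -0.01924961  0.04476307] 1.0942721433538225
[ 0.54835273  0.04401086 -0.02102335  0.80234905] 2.2833951823584973
[ 0.54707832  0.04612414 -0.01758469  1.54393894] 0.21945441859651582
```

View pics/w1.png

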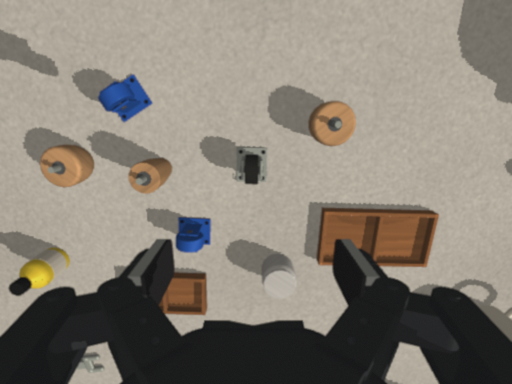

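Wrist picture: the steel plate and black wheel are at (251,164), with the wheel's long side along world x, so yaw is about 0. The blue ones at (124,97) and (193,234) are ruled out. Castor goes first.

```bash
cat >> h.py <<'E'
H=.18
def st(): s=bot.get_state(); return f"t={s['time']:.1f} tcp={np.round(s['eef_pos'],4)} open={s['opening']:.4f} grip={s['grip_force']:.1f} F={np.round(s['wrist_force'],1)}"
def pick(x,y,psi,z,strength=40):
    set_gripper(.085); bot.move_ptp([x,y,H],quat(psi)); bot.move_straight([x,y,z+.03],speed=.15)
    hit=bot.move_straight([x,y,z],speed=.06,guard=15); print("pick guard",hit,st())
    if hit: raise SystemExit
    set_gripper(0,strength); print("gripped",st())
    bot.move_straight([x,y,z+.03],speed=.06); bot.move_straight([x,y,H],speed=.2); print("lifted",st())
def put(x,y,psi,z,wide):
    bot.move_ptp([x,y,H],quat(psi)); bot.move_straight([x,y,z+.02],speed=.15); bot.dwell(.2)
    hit=bot.move_straight([x,y,z-.002],speed=.025,guard=3); print("put guard",hit,st())
    set_gripper(wide); print("released",st())
    p=bot.get_state()["eef_pos"]; bot.move_straight([p[0],p[1],z+.04],speed=.1); bot.move_straight([p[0],p[1],H],speed=.25)
E
python3 - <<'E'
from h import *
import json
R=json.load(open("est.json"))
pick(.431,.1363,.01-np.pi/2,.014)
t=R["steel_tray"]; put(t[0],t[1],t[3]-np.pi/2,.014+.003,.045); print(st())
p,o,im=look("wrist",[]); cv2.imwrite("pics/w2.png",im[:,:,::-1])
E
```

```text
pick guard False t=8.5 tcp=[0.4309 0.1364 0.0139] open=0.0854 grip=0.0 F=[-0.1 -0.  -0.1]
gripped t=9.1 tcp=[0.4312 0.1363 0.0143] open=0.0274 grip=40.2 F=[-1.1 -1.2  3.8]
lifted t=10.5 tcp=[0.4303 0.136  0.1788] open=0.0275 grip=39.6 F=[-0.7  0.  -1.3]
put guard True t=14.4 tcp=[ 0.5615 -0.3529  0.0174] open=0.0269 grip=40.4 F=[-0.7  0.1  4.1]
released t=14.7 tcp=[ 0.5606 -0.3525  0.0163] open=0.0451 grip=0.0 F=[-0.3 -0.4 -0.7]
t=15.9 tcp=[ 0.5603 -0.3524  0.1795] open=0.0453 grip=0.0 F=[-0.4  0.6 -1. ]
```

View pics/w2.png

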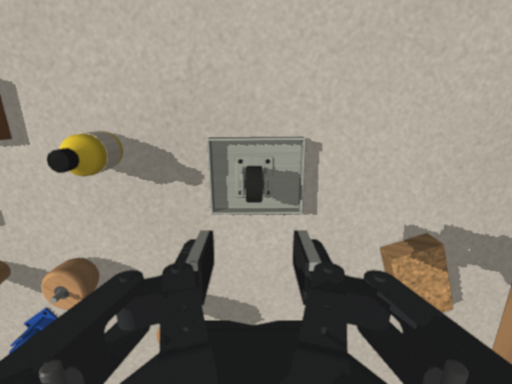

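The wrist picture shows the castor upright near the middle of the steel tray, wheel at (254,184). Next, both tapered feet, stopping if a grip comes back the wrong width.

```bash
cat >> h.py <<'E'
def grip_ok(w):
    o=bot.get_state()["opening"]
    if abs(o-w)>.006: print("BAD GRIP",o); raise SystemExit
E
python3 - <<'E'
from h import *
import json
R=json.load(open("est.json")); t=R["narrow_tray"]
for n,s in(("tap2",-1),("tap1",1)):
    x,y=R[n][:2]; pick(x,y,0,.037); grip_ok(.04)
    put(t[0]-s*.0315*np.sin(t[3]),t[1]+s*.0315*np.cos(t[3]),t[3],.042,.056)
p,o,im=look("wrist",[]); cv2.imwrite("pics/w3.png",im[:,:,::-1]); print(st())
E
```

```text
pick guard False t=19.5 tcp=[ 0.3863 -0.2506  0.0369] open=0.0850 grip=0.0 F=[-0.1  0.9 -0.1]
gripped t=20.0 tcp=[ 0.3865 -0.2509  0.0374] open=0.0388 grip=39.9 F=[-0.6 -0.2  5.6]
lifted t=21.4 tcp=[ 0.3857 -0.2505  0.1788] open=0.0388 grip=40.2 F=[-0.5 -0.6 -1.3]
put guard True t=24.5 tcp=[ 0.6496 -0.0296  0.0425] open=0.0387 grip=40.8 F=[-1.7 -0.8  6.9]
released t=24.8 tcp=[ 0.6488 -0.0298  0.0416] open=0.0557 grip=0.0 F=[0.1 0.7 0.8]
pick guard False t=28.7 tcp=[0.4393 0.0065 0.0369] open=0.0855 grip=0.0 F=[ 1.2  0.9 -0.3]
gripped t=29.2 tcp=[0.4396 0.0063 0.0374] open=0.0389 grip=39.8 F=[-1.8 -1.9  5.9]
lifted t=30.6 tcp=[0.4387 0.0061 0.1789] open=0.0387 grip=40.2 F=[-0.8 -0.4 -1.1]
put guard True t=33.5 tcp=[0.6495 0.0333 0.0425] open=0.0388 grip=40.8 F=[ 0.1 -0.4  5.7]
released t=33.8 tcp=[0.6489 0.033  0.0415] open=0.0561 grip=0.0 F=[ 0.4  0.4 -0.6]
t=34.9 tcp=[0.6485 0.0327 0.1793] open=0.0561 grip=0.0 F=[ 0.  -1.2 -0.3]
```

View pics/w3.png

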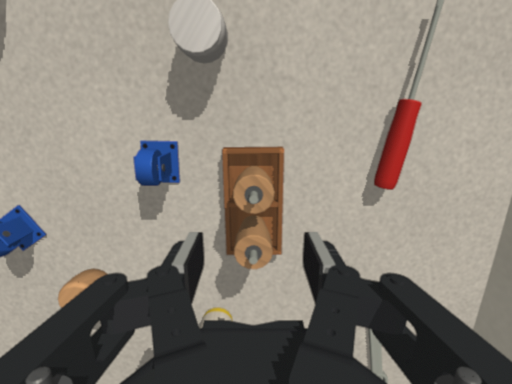

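Both tapered feet stand upright in the narrow tray, studs at (254,197) and (254,255), one in each bay. Now the bun feet, gripped higher so the fingertips clear the 18 mm walls.

Run:
```python
from h import *
import json
R=json.load(open("est.json")); t=R["wide_tray"]
for n,s in(("bun1",1),("bun2",-1)):
    x,y=R[n][:2]; pick(x,y,0,.017); grip_ok(.056)
    put(t[0]-s*.0415*np.sin(t[3]),t[1]+s*.0415*np.cos(t[3]),t[3],.022,.068)
p,o,im=look("wrist",[]); cv2.imwrite("pics/w4.png",im[:,:,::-1]); print(st())
```

```text
pick guard False t=38.3 tcp=[0.3661 0.2369 0.0169] open=0.0849 grip=0.0 F=[ 0.9  0.  -0.5]
gripped t=38.7 tcp=[0.3665 0.2368 0.0176] open=0.0545 grip=40.8 F=[-2.6 -1.1  8.3]
lifted t=40.2 tcp=[0.3658 0.2362 0.1789] open=0.0544 grip=42.3 F=[-1.  -0.1 -0.3]
put guard True t=43.1 tcp=[0.5335 0.3742 0.0228] open=0.0546 grip=42.9 F=[-0.2 -0.5  6.1]
released t=43.4 tcp=[0.533  0.3736 0.0219] open=0.0677 grip=0.0 F=[ 0.9 -0.8  0.4]
pick guard False t=48.4 tcp=[ 0.4357 -0.1141  0.0169] open=0.0854 grip=0.0 F=[0.9 0.  0.5]
gripped t=48.8 tcp=[ 0.4359 -0.1145  0.0176] open=0.0548 grip=40.9 F=[-2.6 -0.   8.9]
lifted t=50.2 tcp=[ 0.4349 -0.1144  0.179 ] open=0.0545 grip=42.3 F=[-0.2 -0.4 -0.5]
put guard True t=53.8 tcp=[0.5349 0.2911 0.0227] open=0.0542 grip=42.8 F=[-0.8 -0.9  6.2]
released t=54.1 tcp=[0.5344 0.2907 0.022 ] open=0.0678 grip=0.0 F=[-0.5  0.1  0.3]
t=55.3 tcp=[0.534  0.2901 0.179 ] open=0.0684 grip=0.0 F=[ 0.1 -0.3 -1.1]
```

View pics/w4.png

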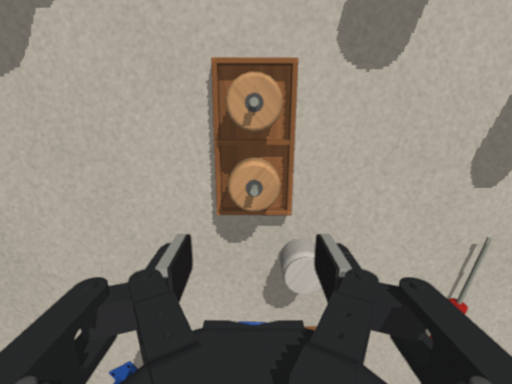

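Both bun feet stand upright in the wide bays, studs at (254,102) and (254,189). A last numeric check of all poses from both fixed cameras, with the arm out of the way.

Run:
```python
from h import *
import json
R=json.load(open("est.json"))
bot.set_joints([-1.443,.333,.04,1.465,-.013,1.343,-.059])
L={c:look(c,["bun","taper","castor","tack_tin","glue_bottle"]) for c in("top","scene")}
G={}
for i,s in enumerate((1,-1)):
    for k,t,d in(("bun","wide_tray",.0415),("taper","narrow_tray",.0315)):
        T=R[t]; G[k+str(i)]=(k,T,s*d,.005)
G["castor"]=("castor",R["steel_tray"],0,.003)
for n in("tack_tin","glue_bottle"): G[n]=(n,R[n],0,0)
for n,(k,T,d,z) in G.items():
    q0=[T[0]-d*np.sin(T[3]),T[1]+d*np.cos(T[3]),z,T[3]]; obs=[]
    for p,o,_ in L.values():
        c=project(p,place(k,q0)).mean(0)
        if o[k] and np.linalg.norm((b:=min(o[k],key=lambda e:np.linalg.norm(e[1]-c)))[1]-c)<14: obs.append((p,b[0]))
    if not obs: print(n,"unseen");continue
    q,r=fit(k,obs,q0,False); print(n,len(obs),"off target mm",((q-q0)[:3]*1000).round(1),"res",round(r,2))
print(st())
t=L["top"][2][90:300,60:460,::-1]; cv2.imwrite("pics/top1.png",cv2.resize(t,(800,420),interpolation=cv2.INTER_CUBIC))
```

```text
bun0 2 off target mm [ 1.1 -0.3 -0.9] res 0.59
taper0 2 off target mm [-1.2 -1.1  0.3] res 0.41
bun1 2 off target mm [-0.4 -0.4 -3. ] res 0.47
taper1 2 off target mm [-0.8 -0.1 -1.1] res 0.6
castor 2 off target mm [-1.6  1.4 -0.4] res 1.25
tack_tin 2 off target mm [-0.5 -0.4 -0.9] res 0.96
glue_bottle 2 off target mm [1.1 1.  2.2] res 0.44
t=58.0 tcp=[0.1465 0.6336 0.2316] open=0.0677 grip=0.0 F=[-0.1  0.4 -0.2]
```

View pics/top1.png

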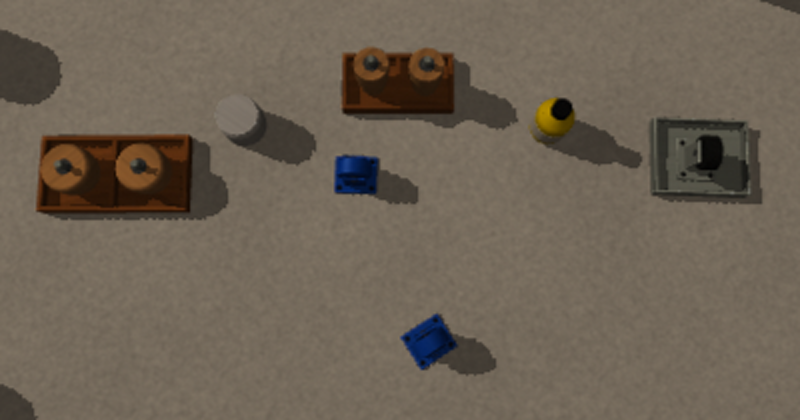

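The top crop shows the bun feet at (65,167) and (139,167), the tapered feet at (371,63) and (427,63) and the castor at (708,155), each in its tray. The tin and bottle have not moved.

```bash
python3 -c "
from plant import bot
print(bot.finish_job())"
```

```text
the job is handed in; nothing more can be done
None
```

I handed the job in at about 58 s: both bun feet, both tapered feet and the castor stand upright in their trays, within about 2 mm of centre by the last camera check, and the tin and bottle have not moved; no verdict was returned.

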